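Prove the RCD, then hold the receiver's lid open

TASK

This receiver is about to be looked at under power, so first prove the bench console's RCD: press its test button so that the lever drops, then lift the lever back up until it latches and leave it on. Then raise the receiver's hinged lid without letting it slam and finish while still holding it open, steady, at about 60 degrees from closed, so that I can look at the valves; it has no stay and falls shut if you let go. Leave the other things on the bench where they are.

Things in the scene. Friction and masses are not known exactly. Their poses are not given: they have to be found in the camera images.
- receiver: the radio set, fixed: a green-grey steel case 251 deep (x), 311 wide (y), top plate at z 157 mm, with a cream front with knobs on its +x side (away from the robot). Origin: centre of its underside; z up. Turned up to 0.25 rad about the vertical. Its lid covers the front two thirds of the top; the hinge is towards its back, on the robot's side.
- lid (a joint): the receiver's lid: angle of opening in rad, 0 closed, grows as its front edge rises, 1.05 is 60 degrees, stop at 1.75. Sheet-steel plate 183 mm from hinge line to front edge, 262 wide, 3 thick, lying on the top plate; its front edge overhangs the front by 7 mm. About 0.3 to 0.6 kg, free hinge without spring or stay: it falls shut when let go (and falls right open past upright).
- lid_hinge (a point): middle of the lid's hinge line, which runs along the receiver's y; 50 mm behind the receiver's origin (-x), 157 above it. Axes: the receiver's.
- lid_handle (a point): middle of the lid's handle, a round steel bar of 9 mm diameter and 100 mm long, parallel to the hinge line, on a 9 mm post at each end. In the lid's frame it lies 150 mm from the hinge line and 38 mm above the plate's underside, so that 30 mm is free between bar and lid. Axes turn with the lid: x from hinge to front edge, y along the bar, z out of the lid's top.
- lid_edge (a point): middle of the lid's front edge, 183 mm from the hinge line. Axes: the lid's.
- console: the bench's mains console, fixed: a grey desk-shaped box 180 deep (x), 240 wide (y), 35 high in front and 122 at the back, with two round white outlets and the RCD on a face that slopes up at 30 degrees away from the robot. Origin: centre of its underside, z up, the sloping face looks to -x. Turned up to 0.25 rad. It stands beside the receiver, on its left or its right.
- button_top (a point): centre of the top of the RCD's test button, a round grey button of 14 mm diameter standing 7.5 mm out of the white RCD module (45 mm up the slope by 72 mm across, 8 mm proud of the console's face). Axes: x up the slope, y across to the left, z out of the face (30 degrees from vertical, leaning to the robot); pressing is along -z.
- test_button (a joint): how far the test button is pressed (m): 0 out, 0.006 fully down; it springs back. 1.7 N to start, 3.7 N fully down; the RCD trips at 2 to 3 mm. It dips by itself as the lever passes the latch.
- rcd_lever (a joint): the RCD's black toggle (rad): 0 up, latched on, leaning 0.4 rad up the slope; 0.8 dropped, leaning 0.4 rad down the slope, where a spring keeps it. It cannot be pulled down while latched, only the button releases it. To reset, push it up the slope to slightly below 0 (stop at -0.18), where it latches (not while the button is held down); up to 8 N when pushed 6 mm above the RCD's front.
- lever_tip (a point): middle of the end of the toggle, 27 mm from its pivot. Toggle 22 mm wide, 7 thick; its pivot runs along the face's y, 6 mm below the RCD's front, 38 mm to the left (y) of the button's axis, level with it on the slope; the end stands 19 mm out of the RCD's front in either position. Axes turn with the toggle; at joint 0 they are those of the button.
- tin: bystander: a can with a blue band, 92 mm across, 125 high, behind the console. Origin: centre of its underside.
- tube_carton: bystander: a cardboard carton 36 x 85 x 36 mm lying on the back of the receiver's top, behind the hinge. Origin: centre of its underside.
- screwdriver: bystander: a screwdriver 210 mm long, lying beyond the equipment. Origin: its middle, on the table.
- multimeter: bystander: a hand-held meter 165 x 80 x 45 mm, lying in front of the console. Origin: centre of its underside.
- parts_bin: bystander: a blue bin of parts, 240 x 150 x 120 mm, at the right. Origin: centre of its underside.
- carton_tray: bystander: an open carton of transformers, 200 x 160 x 90 mm, at the left. Origin: centre of its underside.
- plug_relay: bystander: a clear plug-in relay 36 x 36 x 55 mm, standing on the back of the receiver's top. Origin: centre of its underside.
- small_wrench: bystander: a wrench 160 mm long, behind the console. Origin: its middle, on the table.

How it is judged:
By the outcome, as a careful person would: the job done as asked, in the order asked, and still so for the second after the job is handed in, while the arm keeps its last pose, push and grip.
It also fails if it takes over 61 s, if anything falls off the work surface, if the arm or the gripper's body presses on something with over 40 N, if the wrist force passes 120 N, or if a joint passes its speed limit or range.

ROBOT

A 6-joint arm with a two-finger parallel gripper is mounted at the origin on the work surface. World frame = base frame: x ahead of the robot, y to its left, z up, the work surface at z = 0. Lengths are in m, angles in rad, forces in N, time in s.
With the tool pointing down it reaches from about 0.35 to 0.975 m from the base axis. Payload 4.9 kg.
Tool frame: the origin (TCP) lies at the very end of the fingers, on their centre line; the grasp point (between the pads) lies 19 mm behind it (ctrl.pinch_z is the distance from the TCP to the grasp point, in m); z points along the fingers, y is the line along which they close (so a half turn about z gives the same grasp; the last joint's range is limited). The gripper opens to 85 mm and grips with 20 to 120 N. Pads are 22 mm wide; open, the fingers measure 114 mm over their backs; the gripper's body (76 mm by 85 mm) begins 54 mm behind the grasp point. The pads swing forward as they close: fully open they stand 13 mm farther back than shut.
Start: joints at [1.074, 0.053, 1.613, -0, 1.476, -0.119], TCP at [0.231, 0.581, 0.231] pointing down, gripper open.
Joint ranges: [-3.01, 3.01], [-1.01, 2.22], [0.06, 2.58], [-1.02, 4.17], [0.09, 2.62], [-3.14, 3.14]. Speed limits (rad/s): [2.57, 2.57, 3.14, 3.14, 3.14, 3.14].

INTERFACE

Orientations are given as a rotation vector (axis times angle).
In Python, from station import ctrl, optics gives the robot as it stands. The module is installed in compiled form; this text tells all that it offers.
- The arm moves only by the shell command python3 -m handwheel 'ROWS' [OPENING] [FORCE]. ROWS is JSON, one flat list of numbers, 6 for each row, row after row: the shift along the tool's x, y, z in m, then the turn, a rotation vector about the tool's x, y, z in degrees. A call has 1 to 20 rows; each row shifts and turns the commanded pose from where the row before left it, along the tool's axes as they then stand; what a row does not reach is not made up. A row lasts 1/10 s, in which the tool goes at most 50 mm and 8.59 degrees, less where a joint would pass 70% of its speed; a pose out of reach is approached as far as the arm can. A call is refused whole if a number of a shift passes 0.05 or a number of a turn 8.59, either way. A call with a gripper value outside its range is refused whole. OPENING is the closure, from 0 (fully open) to 1 (shut), set as the call begins (- or left out, the last holds). The fingers move at their own pace and stop on an object; FORCE is the grip in N (left out, the last holds). Time passes only in rows, so rows that do not move let the fingers close. It gives the time, the measured TCP pose, the force and the opening at its end, in the units of the state.
- ctrl.get_obs(): the state, without advancing time (a new reading comes with each control period).
- optics.get_image(name): name is "side" or "top" or "wrist"; returns (picture, depth): 400x640x3 uint8, red, green, blue; 400x640 float32, m along the optical axis (not along the pixel's ray), 0 where there is no reading.
- optics.get_calibration(name): a dict with "fovy" (degrees; the focal length in pixels is half the picture's height over the tangent of half this angle, whatever the lens; pixels are square), "cx", "cy" (the principal point, pixels), "k1" (the pictures are not rectified: a ray, as slopes to the right and down, at radius r is drawn at 1 + k1 r^2 times it, then the intrinsics apply), "rvec" (rotation vector, rad) and "tvec" (3), from world to camera coordinates, as OpenCV has them; the wrist camera has in their place "mount" (4x4, takes a point from camera to tool coordinates, whose origin is the TCP and whose axes are the flange's). Camera axes: x right, y down, z forward; pixel columns grow to the right and rows downward; lengths in m; the calibration is good to about 2 mm. A picture is of the moment at which its call begins: read the wrist's pose just before it. get_calibration takes no time and is no camera call.
- ctrl.finish_job(): hands the job in, once; it reports no verdict.
The state is a dict: "t": time; "q": joint angles; "dq": joint speeds; "effort": joint torques, N m; "tool_pos": TCP position; "tool_rot": TCP orientation; "contact_force": force on the tool from outside, world axes, zero at the start; "wrist_torque": the same for the moment, N m; "opening": finger opening in m.
Only numpy, scipy, OpenCV 4.12 (cv2) and the standard library are available. Lean on these libraries where they do the work, as an engineer would, in place of code of your own. Each camera call takes 0.05 s, during which the arm holds its last target. There are 200 camera calls.

## Working session

There is one attempt and no reset: what is moved stays moved. The work goes in short steps, Python scripts to look and compute and a shell command to move; the robot and the scene stay as the last step left them, time stands still between calls to the robot, and variables do not carry over. Pictures are saved under pics/ and viewed, on a budget of 10 in all, crops included, one or two more only if the job needs it, and the job is handed in when it is done.

```bash
mkdir -p pics
cat > h.py <<'E'
import numpy as np, cv2
from station import ctrl, optics
from scipy.spatial.transform import Rotation as R
def cam(name):
    o=ctrl.get_obs(); im,d=optics.get_image(name); c=optics.get_calibration(name)
    f=200/np.tan(np.radians(c["fovy"])/2)
    if "mount" in c:
        T=np.eye(4);T[:3,:3]=R.from_rotvec(o["tool_rot"]).as_matrix();T[:3,3]=o["tool_pos"];M=T@np.array(c["mount"])
    else:
        W=np.eye(4);W[:3,:3]=R.from_rotvec(np.ravel(c["rvec"])).as_matrix();W[:3,3]=np.ravel(c["tvec"]);M=np.linalg.inv(W)
    return im,d,dict(f=f,cx=c["cx"],cy=c["cy"],k1=c["k1"],M=M)
def ray(c,u,v):
    K=np.array([[c["f"],0,c["cx"]],[0,c["f"],c["cy"]],[0,0,1.]])
    x=(u-c["cx"])/c["f"];y=(v-c["cy"])/c["f"];a,b=x,y
    for _ in range(20):
        s=1+c["k1"]*(a*a+b*b);a,b=x/s,y/s
    return np.stack([a,b,np.ones_like(a*1.)],-1)
def pt(c,d,u,v):   # with depth
    r=ray(c,np.asarray(u,float),np.asarray(v,float));z=np.asarray(d)[np.asarray(v).astype(int),np.asarray(u).astype(int)]
    return (r*z[...,None])@c["M"][:3,:3].T+c["M"][:3,3]
def onz(c,u,v,z):
    r=ray(c,np.asarray(u,float),np.asarray(v,float))@c["M"][:3,:3].T;o=c["M"][:3,3]
    return o+r*((z-o[2])/r[...,2])[...,None]
def cloud(c,d):
    v,u=np.mgrid[0:400,0:640];return pt(c,d,u,v)
def save(im,n,k=1): cv2.imwrite("pics/"+n,cv2.resize(im[...,::-1],None,fx=k,fy=k))
E
python3 - <<'E'
from h import *
print(ctrl.get_obs()); print(ctrl.pinch_z)
for n in("top","side"):
    im,d,c=cam(n);save(im,n+"0.png",1.25);np.savez(n+"0.npz",im=im,d=d,**c);print(n,c)
E
```

```text
{'t': 0.0, 'q': array([ 1.07398027e+00,  5.33292002e-02,  1.61430943e+00, -1.96127981e-05,
        1.47601479e+00, -1.18997165e-01]), 'dq': array([-0.00087267,  0.00158351,  0.00055305,  0.00104922,  0.00118561,
        0.00025809]), 'effort': array([-5.91142343e-04, -3.93694675e+01, -3.70169413e+01, -2.18450882e-04,
        7.23719801e-03, -6.92221278e-06]), 'tool_pos': array([0.23025742, 0.58035691, 0.23007096]), 'tool_rot': array([-0.58983597, -3.0851064 ,  0.0030935 ]), 'contact_force': array([ 0.5375035 , -0.06966681,  0.35594613]), 'wrist_torque': array([ 0.00827693,  0.00789403, -0.03641363]), 'opening': 0.08545968879446625}
0.0187
top {'f': np.float64(505.4944167172051), 'cx': 320.14691138764454, 'cy': 200.24713326681885, 'k1': -0.08171342220618162, 'M': array([[ 0.00795932, -0.99347209,  0.11379744,  0.36675497],
       [-0.99993565, -0.00698738,  0.00893729, -0.00597779],
       [-0.0080838 , -0.11386125, -0.99346377,  1.77212269],
       [ 0.        ,  0.        ,  0.        ,  1.        ]])}
side {'f': np.float64(384.36420626100465), 'cx': 316.52074234284197, 'cy': 205.45428300790655, 'k1': -0.03186878994214137, 'M': array([[-0.99167603, -0.04485073,  0.12069411,  0.36962011],
       [-0.12640014,  0.51767937, -0.84618619,  1.28003238],
       [-0.02452878, -0.85439831, -0.51903936,  0.93172783],
       [ 0.        ,  0.        ,  0.        ,  1.        ]])}
```

View pics/top0.png

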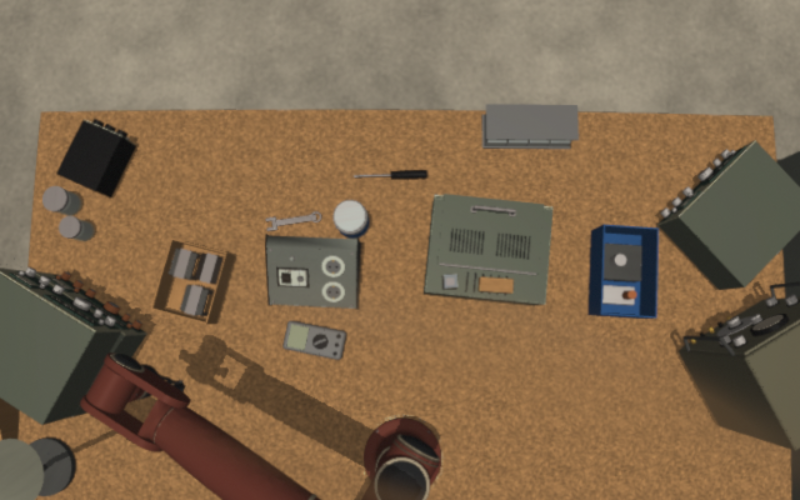

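View pics/side0.png

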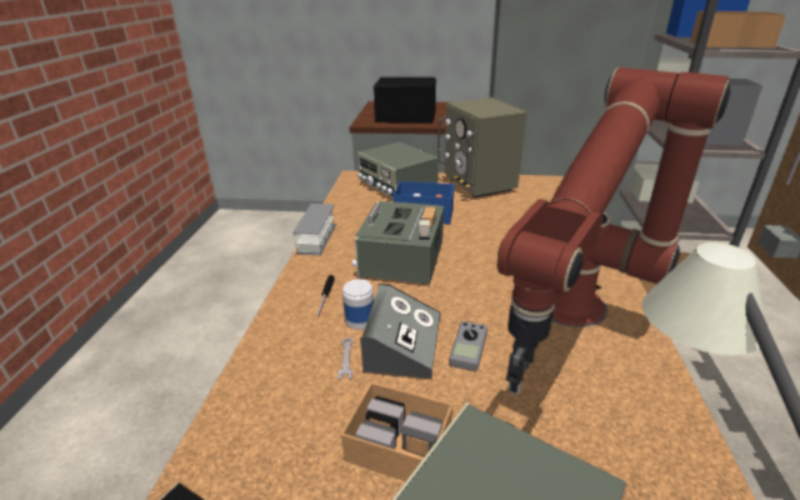

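The top view (at 1.25x) shows the console at about (312,272) with its RCD at (293,278). The receiver is at (489,248) with the handle at (493,210). The side view confirms that layout, with the console on the receiver's left. Next I'll measure both poses from the depth data.

Run:
```python
from h import *
z=np.load("top0.npz");im,d=z["im"],z["d"];c={k:z[k] for k in("cx","cy","k1","f","M")}
P=cloud(c,d)
v,u=np.mgrid[0:400,0:640]
def rect(m,n):
    m=m.astype(np.uint8);m=cv2.morphologyEx(m,cv2.MORPH_OPEN,np.ones((3,3)))
    nn,l,s,_=cv2.connectedComponentsWithStats(m);k=1+np.argmax(s[1:,4]);q=P[l==k]
    r=cv2.minAreaRect(q[:,:2].astype(np.float32));print(n,len(q),"mean",q.mean(0).round(4),"rect",r);return l==k,q
m,q=rect((abs(P[...,2]-.157)<.012)&(u>330)&(u<450)&(v>150)&(v<250),"receiver")
print(np.median(q[:,2]))
# handle: bright/other height above
h=(P[...,2]>.175)&(u>370)&(u<420)&(v>155)&(v<180)
print("handle",h.sum(),P[h].mean(0) if h.any() else 0)
mc=(P[...,2]>.02)&(P[...,2]<.135)&(u>205)&(u<290)&(v>186)&(v<250)
m2,q2=rect(mc,"console")
A=np.c_[q2[:,:2],np.ones(len(q2))]
w=np.ones(len(q2),bool)
for _ in range(8):
    s=np.linalg.lstsq(A[w],q2[w,2],rcond=None)[0];w=abs(A@s-q2[:,2])<.004
print("plane",s,"slope",np.degrees(np.arctan(np.hypot(*s[:2]))),"yaw",np.degrees(np.arctan2(s[1],s[0])),w.sum())
# white RCD module
g=im.min(2)>170
n,l,st,ce=cv2.connectedComponentsWithStats((g&mc).astype(np.uint8))
for i in range(1,n):
    if st[i,4]>15: print(st[i],ce[i],P[l==i].mean(0).round(4),cv2.minAreaRect(P[l==i][:,:2].astype(np.float32)))
cr=im[205:240,212:292];save(cr,"crop.png",8)
```

```text
receiver 7046 mean [ 0.5623 -0.2216  0.1581] rect ((0.5600957274436951, -0.22133420407772064), (0.3108678460121155, 0.260602742433548), 84.2977523803711)
0.1581633639259924
handle 103 [ 0.64372425 -0.22064006  0.25831247]
console 4178 mean [0.502  0.2433 0.0859] rect ((0.5086562633514404, 0.2461671233177185), (0.2503335475921631, 0.20066103339195251), 88.67094421386719)
plane [ 0.53522076 -0.01473795 -0.17816627] slope 28.165648957733126 yaw -1.5773101181830391 2119
```

```bash
cat >> h.py <<'E'
def tgt(yaw,tilt):  # tool x = receiver/console +y, tool tilted to point forward by tilt deg
    return R.from_euler('z',yaw,degrees=True)*R.from_matrix(np.array([[0,1,0],[1,0,0],[0,0,-1.]]).T)*R.from_euler('x',-tilt,degrees=True)
def to(p,r):
    o=ctrl.get_obs();r0=R.from_rotvec(o["tool_rot"])
    print("tcp",np.round(o["tool_pos"],4),"F",np.round(o["contact_force"],1),"shift mm in tool:",(r0.inv().apply(np.array(p)-o["tool_pos"])*1000).round(1),"turn deg:",np.degrees((r0.inv()*r).as_rotvec()).round(2))
E
python3 - <<'E'
from h import *
z=np.load("top0.npz");c={k:z[k] for k in("cx","cy","k1","f","M")}
print("rcd",onz(c,np.array([234,]),np.array([222]),.09))
print("handle",onz(c,np.array([394,]),np.array([168]),.197))
m=np.array(optics.get_calibration("wrist")["mount"]);print(m.round(3),optics.get_calibration("wrist")["fovy"])
to([.40,.28,.33],tgt(-2,30))
E
```

```text
rcd [[0.48414456 0.29683869 0.09      ]]
handle [[ 0.65146659 -0.22455039  0.197     ]]
[[-0.    -0.96  -0.28   0.07 ]
 [ 1.    -0.001  0.001  0.   ]
 [-0.001 -0.28   0.96  -0.144]
 [ 0.     0.     0.     1.   ]] 69.34820629260399
tcp [0.2303 0.5804 0.2302] F [ 0.1  0.  -0.4] shift mm in tool: [-268.6 -216.8  -99.5] turn deg: [-26.2  -18.34  68.68]
```

```bash
python3 -m handwheel '[-0.034,-0.027,-0.0125,0,0,0, -0.034,-0.027,-0.0125,0,0,0, -0.034,-0.027,-0.0125,0,0,0, -0.034,-0.027,-0.0125,0,0,0, -0.034,-0.027,-0.0125,0,0,0, -0.034,-0.027,-0.0125,0,0,0, -0.034,-0.027,-0.0125,0,0,0, -0.03,-0.027,-0.0125,0,0,0, 0,0,0,-2.9,-2.04,7.63, 0,0,0,-2.9,-2.04,7.63, 0,0,0,-2.9,-2.04,7.63, 0,0,0,-2.9,-2.04,7.63, 0,0,0,-2.9,-2.04,7.63, 0,0,0,-2.9,-2.04,7.63, 0,0,0,-2.9,-2.04,7.63, 0,0,0,-2.9,-2.04,7.63, 0,0,0,-2.9,-2.04,7.63, 0,0,0,0,0,0]' 1
python3 - <<'E'
from h import *
to([.40,.28,.33],tgt(-2,30))
im,d,c=cam("wrist");save(im,"w1.png",1.25);np.savez("w1.npz",im=im,d=d,**c)
E
```

```text
t: 1.9
tool_pos: [0.3987, 0.2818, 0.3297]
tool_rot: [1.956, 1.894, 0.504]
contact_force: [-0.8, 0.4, 1.8]
opening: 0.0002
tcp [0.3987 0.2818 0.3297] F [-0.8  0.4  1.8] shift mm in tool: [-1.7  1.4  0.4] turn deg: [-0.13 -0.02  0.14]
```

View pics/w1.png

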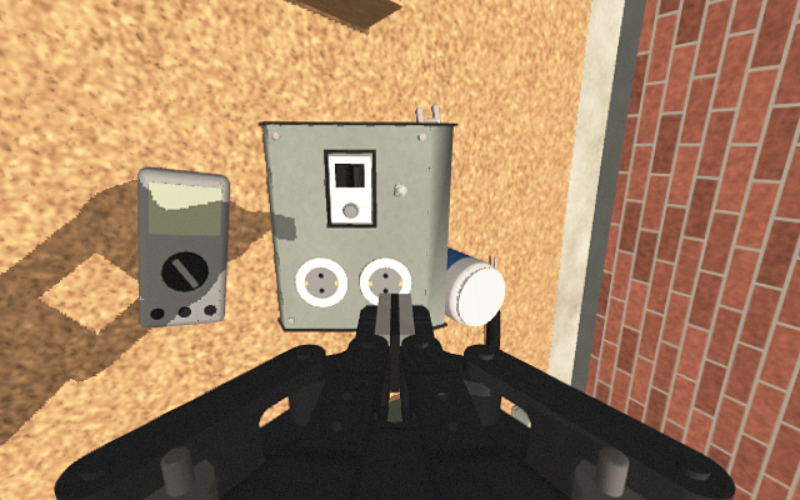

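The wrist view shows the RCD module spanning (327,152)–(375,226), with the button at (351,210) and the lever at (350,175). It's upright in the frame, so my yaw is close.

```bash
cat >> h.py <<'E'
def plane(q):
    w=np.ones(len(q),bool)
    for _ in range(10):
        m=q[w].mean(0);n=np.linalg.svd(q[w]-m,full_matrices=False)[2][2];n*=np.sign(n[2]);e=abs((q-m)@n);w=e<max(.002,1.5*np.median(e))
    return m,n,w.sum()
def onplane(c,u,v,m,n):
    r=ray(c,np.asarray(u,float),np.asarray(v,float))@c["M"][:3,:3].T;o=c["M"][:3,3];return o+r*(((m-o)@n)/(r@n))[...,None]
E
python3 - <<'E'
from h import *
z=np.load("w1.npz");im,d=z["im"],z["d"];c={k:z[k] for k in("cx","cy","k1","f","M")}
P=cloud(c,d)
face=P[105:250,222:350].reshape(-1,3);face=face[face[:,2]>.03]
m,n,k=plane(face);print("face",m,n,k,"slope",np.degrees(np.arccos(n[2])),"yaw",np.degrees(np.arctan2(-n[1],-n[0])))
w=(im.min(2)>200).astype(np.uint8);w[:, :255]=0;w[:,305:]=0;w[:115]=0;w[185:]=0
cn=max(cv2.findContours(w,0,2)[0],key=cv2.contourArea);r=cv2.minAreaRect(cn);print("module px",r)
B=cv2.boxPoints(r);Q=onplane(c,B[:,0],B[:,1],m+.008*n,n);print("corners",Q.round(4),"edges",np.linalg.norm(np.diff(Q,axis=0),axis=1),"centre",Q.mean(0))
e=[Q[(i+1)%4]-Q[i] for i in range(4)];e=max(e,key=np.linalg.norm);print("across dir yaw",np.degrees(np.arctan2(-e[0],e[1])),np.degrees(np.arctan2(e[0],-e[1])))
# button
x=im[160:178,270:292];g=np.ptp(x.astype(int),axis=2);gm=(x.max(2)<200)&(x.max(2)>110)
v,u=np.nonzero(gm);u=u+270;v=v+160;print("btn px",u.mean(),v.mean(),len(u),"by extents",(u.min()+u.max())/2,(v.min()+v.max())/2,onplane(c,u.mean(),v.mean(),m+.0155*n,n))
print("depth heights: module",np.median((P[176:179,270:290]-m)@n),"btn",np.median((P[166:171,278:284]-m)@n),"lever",((P[135:146,270:292]-m)@n).max())
E
```

```text
face [0.49031421 0.27349936 0.08114312] [-0.49980876  0.018649    0.865935  ] 12518 slope 30.010358223304333 yaw -2.1368447532988326
module px ((279.5, 151.0), (52.0, 33.0), 90.0)
corners [[0.4677 0.3364 0.076 ]
 [0.5057 0.3352 0.0979]
 [0.5022 0.2648 0.0974]
 [0.4622 0.2661 0.0743]] edges [0.0438505  0.07044352 0.04611946] centre [0.48446374 0.30062341 0.08642071]
across dir yaw -4.479296049187921 175.5207039508121
btn px 280.2096774193548 168.03225806451613 124 by extents 280.0 168.0 [0.4809639  0.27954169 0.09351581]
depth heights: module 0.007695097613979934 btn 0.015479260766553012 lever 0.40462278679710356
```

Run:
```python
from h import *
n=np.array([-.4998,.0186,.8659]);b=np.array([.4810,.2795,.0935])
to(b+.015*n,tgt(-2.1,30))
```

```text
tcp [0.3991 0.2817 0.3303] F [0.6 0.6 0.4] shift mm in tool: [  0.7 -46.9 231.1] turn deg: [-0.14 -0.1   0.34]
```

```bash
python3 -m handwheel '[0,-0.0157,0.023,-0.1,-0.1,0.3, 0,-0.0157,0.023,0,0,0, 0,-0.0157,0.023,0,0,0, 0,0,0.033,0,0,0, 0,0,0.033,0,0,0, 0,0,0.033,0,0,0, 0,0,0.033,0,0,0, 0,0,0.02,0,0,0, 0,0,0.01,0,0,0, 0,0,0,0,0,0, 0,0,0,0,0,0]'
python3 - <<'E'
from h import *
n=np.array([-.4998,.0186,.8659]);b=np.array([.4810,.2795,.0935])
to(b,tgt(-2.1,30))
im,d,c=cam("wrist");save(im[:,:420],"w2.png",1.4);np.savez("w2.npz",im=im,d=d,**c)
E
```

```text
t: 3.05
tool_pos: [0.4754, 0.2787, 0.1088]
tool_rot: [1.961, 1.883, 0.509]
contact_force: [0.2, 0.3, 0.0]
opening: -0.0002
tcp [0.4754 0.2787 0.1088] F [0.2 0.3 0. ] shift mm in tool: [ 1.  -2.9 16. ] turn deg: [ 0.12  0.   -0.22]
```

View pics/w2.png

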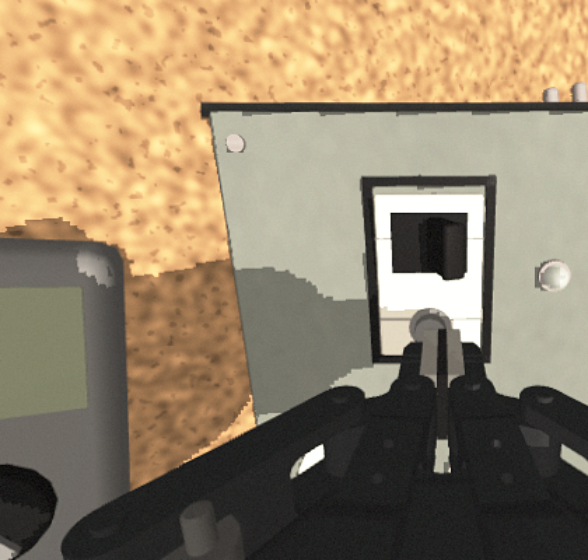

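The fingertips are over the button, which appears at (430,325) in this crop, about 4 mm down-slope of the tool plane. I'll correct for that and press.

```bash
python3 -m handwheel '[0.001,-0.0038,0.0,0,0,0, 0,0,0.012,0,0,0, 0,0,0.003,0,0,0, 0,0,0,0,0,0, 0,0,0,0,0,0]'; python3 -m handwheel '[0,0,0.002,0,0,0, 0,0,0,0,0,0]'; python3 -m handwheel '[0,0,0.002,0,0,0, 0,0,0,0,0,0]'; python3 -c "
from h import *
im,d,c=cam('wrist');np.savez('w3.npz',im=im,d=d,**c);save(im[100:290,200:400],'w3.png',2)
n=np.array([-.4998,.0186,.8659]);o=ctrl.get_obs();print((o['tool_pos']-[.4810,.2795,.0935])@n,o['contact_force']@n)"
```

```text
t: 3.6
tool_pos: [0.4791, 0.2794, 0.0927]
tool_rot: [1.962, 1.883, 0.507]
contact_force: [0.6, 0.6, 1.2]
opening: 0.0001
t: 3.8
tool_pos: [0.4804, 0.2795, 0.0914]
tool_rot: [1.962, 1.883, 0.508]
contact_force: [-0.4, -0.4, 1.1]
opening: -0.0001
t: 4.0
tool_pos: [0.4814, 0.2795, 0.0896]
tool_rot: [1.961, 1.883, 0.508]
contact_force: [-0.3, -0.3, 1.9]
opening: -0.0001
-0.0035015648595959335 -0.13212497629926123
```

```bash
python3 -m handwheel '[0,0,0.0015,0,0,0, 0,0,0,0,0,0]';python3 -m handwheel '[0,0,0.001,0,0,0, 0,0,0,0,0,0, 0,0,0,0,0,0]'; python3 -c "
from h import *
im,d,c=cam('wrist');np.savez('w4.npz',im=im,d=d,**c)
z=np.load('w3.npz')['im'];save(np.hstack([z[100:290,220:370],im[100:290,220:370]]),'w34.png',2)
n=np.array([-.4998,.0186,.8659]);o=ctrl.get_obs();print((o['tool_pos']-[.4810,.2795,.0935])@n,o['contact_force']@n)"
```

```text
t: 4.25
tool_pos: [0.4821, 0.2795, 0.0884]
tool_rot: [1.961, 1.883, 0.508]
contact_force: [-1.6, -0.0, 3.1]
opening: 0.0003
t: 4.55
tool_pos: [0.4826, 0.2795, 0.0875]
tool_rot: [1.961, 1.883, 0.508]
contact_force: [-1.2, 0.5, 1.4]
opening: 0.0001
-0.005936831384269443 3.407499715711709
```

View pics/w34.png

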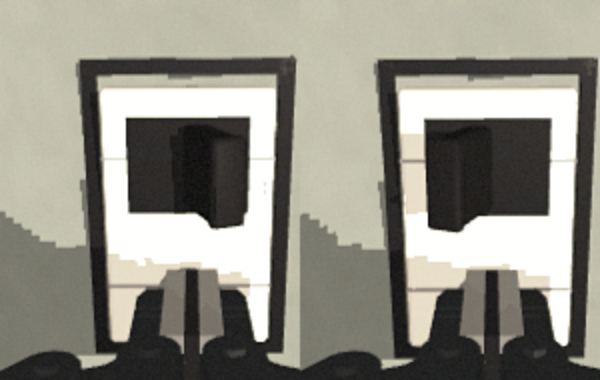

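The lever dropped: in the left frame it leaned up-slope, and in the right frame it leans down-slope. Next I'll back off, move beside it on the down-slope side, and lower.

```bash
python3 -m handwheel '[0,0,-0.015,0,0,0, 0,0,-0.02,0,0,0, 0.019,-0.015,0,0,0,0, 0.019,-0.015,0,0,0,0, 0,0,0.014,0,0,0, 0,0,0.0145,0,0,0, 0,0,0,0,0,0, 0,0,0,0,0,0]'; python3 -c "
from h import *
im,d,c=cam('wrist');np.savez('w5.npz',im=im,d=d,**c);save(im[60:300,180:440],'w5.png',2)
n=np.array([-.4998,.0186,.8659]);b=np.array([.4810,.2795,.0935]);r=tgt(-2.1,30);o=ctrl.get_obs()
print('in tool axes rel. button mm',r.inv().apply(o['tool_pos']-b)*1000,o['contact_force'])"
```

```text
t: 5.4
tool_pos: [0.4543, 0.3179, 0.0772]
tool_rot: [1.962, 1.883, 0.505]
contact_force: [-0.3, 0.2, 0.5]
opening: -0.0
in tool axes rel. button mm [ 37.73945045 -31.80141701  -0.4083912 ] [-0.90600121 -0.33330303  0.11839575]
```

View pics/w5.png

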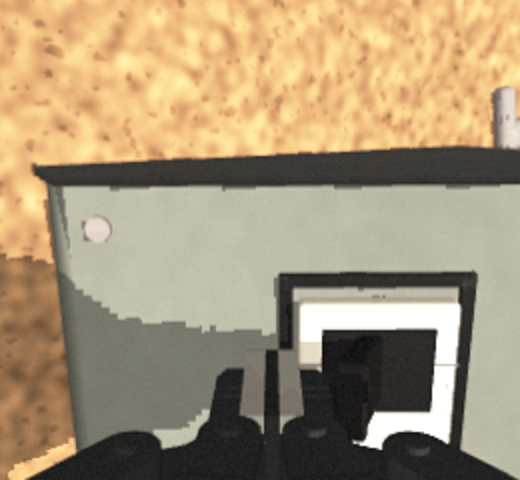

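The pads, at (243–300), are down-slope of the lever, at (330–380), and lined up with it across the face. Now I'll push up-slope.

```bash
python3 -m handwheel '[0,0.006,0,0,0,0, 0,0.006,0,0,0,0, 0,0.004,0,0,0,0, 0,0.003,0,0,0,0, 0,0.003,0,0,0,0, 0,0.003,0,0,0,0]'; python3 -m handwheel '[0,0.002,0,0,0,0, 0,0,0,0,0,0]';  python3 -m handwheel '[0,0.002,0,0,0,0, 0,0,0,0,0,0]'; python3 -c "
from h import *
im,d,c=cam('wrist');np.savez('w6.npz',im=im,d=d,**c)
b=np.array([.4810,.2795,.0935]);r=tgt(-2.1,30);o=ctrl.get_obs()
print('in tool axes rel. button mm',r.inv().apply(o['tool_pos']-b)*1000,r.inv().apply(o['contact_force']))"
```

```text
t: 6.05
tool_pos: [0.4766, 0.3175, 0.0907]
tool_rot: [1.962, 1.883, 0.508]
contact_force: [-1.5, 1.1, -1.4]
opening: 0.0001
t: 6.25
tool_pos: [0.4784, 0.3174, 0.0916]
tool_rot: [1.962, 1.883, 0.508]
contact_force: [-1.6, -0.5, 1.1]
opening: -0.0001
t: 6.45
tool_pos: [0.4789, 0.3173, 0.0917]
tool_rot: [1.963, 1.884, 0.505]
contact_force: [-5.3, 1.4, -0.0]
opening: 0.0
in tool axes rel. button mm [37.70946114 -3.97147975 -0.16652602] [ 0.65092701 -4.39445193 -2.7311541 ]
```

```bash
for i in 1 2; do python3 -m handwheel '[0,0.0015,0,0,0,0, 0,0,0,0,0,0]'; done; python3 -c "
from h import *
im,d,c=cam('wrist');np.savez('w7.npz',im=im,d=d,**c)
b=np.array([.4810,.2795,.0935]);r=tgt(-2.1,30);o=ctrl.get_obs()
print('in tool axes rel. button mm',r.inv().apply(o['tool_pos']-b)*1000,r.inv().apply(o['contact_force']))"
```

```text
t: 6.7
tool_pos: [0.4791, 0.3173, 0.0917]
tool_rot: [1.965, 1.885, 0.503]
contact_force: [-10.8, 1.5, 1.8]
opening: -0.0002
t: 6.9
tool_pos: [0.4794, 0.3172, 0.0917]
tool_rot: [1.966, 1.886, 0.501]
contact_force: [-15.7, 2.4, 3.0]
opening: -0.0001
in tool axes rel. button mm [ 3.76621055e+01 -3.51757468e+00  3.14824244e-02] [  0.8884221  -12.48839768 -10.18410293]
```

The force rises with no travel, so the lever is at its stop. I'll back off and check that it latched.

```bash
python3 -m handwheel '[0,-0.008,0,0,0,0, 0,-0.014,0,0,0,0, 0,-0.005,0,0,0,0, 0,0,-0.02,0,0,0, 0,0,-0.03,0,0,0, 0,0,-0.03,0,0,0, 0,0,-0.03,0,0,0, 0,0,0,0,0,0]'; python3 -c "
from h import *
im,d,c=cam('wrist');np.savez('w8.npz',im=im,d=d,**c);save(im[60:300,180:440],'w8.png',2)
to([.645,-.222,.32],tgt(-5.7,0))"
```

```text
t: 7.75
tool_pos: [0.4049, 0.3223, 0.1809]
tool_rot: [1.959, 1.881, 0.52]
contact_force: [0.7, 0.4, 0.4]
opening: 0.0001
tcp [0.4046 0.3215 0.1785] F [ 0.1 -0.3 -0.8] shift mm in tool: [-532.9  298.6    7.4] turn deg: [30.31 -1.21  3.3 ]
```

View pics/w8.png

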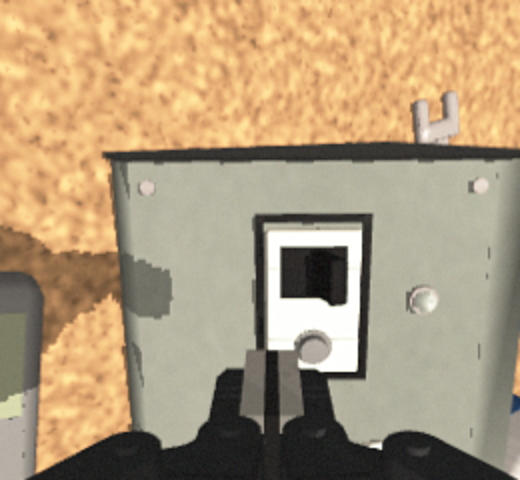

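The lever is latched up (it shows on the up-slope side, at 305–347) and the button is out. Next is the receiver: tip to vertical, rise, then move across.

```bash
python3 -m handwheel '[0,0,-0.03,7.5,-0.3,0.8, 0,0,-0.03,7.5,-0.3,0.8, 0,0,-0.03,7.5,-0.3,0.8, 0,0,-0.03,7.5,-0.3,0.8, 0,0,-0.03,0,0,0, -0.04,0.02,0,0,0,0, -0.04,0.02,0,0,0,0, -0.04,0.02,0,0,0,0, -0.04,0.02,0,0,0,0, -0.04,0.02,0,0,0,0, -0.04,0.02,0,0,0,0, -0.04,0.02,0,0,0,0, -0.04,0.02,0,0,0,0, -0.04,0.02,0,0,0,0, -0.04,0.02,0,0,0,0, -0.04,0.02,0,0,0,0, 0,0,0,0,0,0]' 0.5 40; python3 -c "
from h import *
to([.645,-.222,.32],tgt(-5.7,0))"
```

```text
t: 9.5
tool_pos: [0.5415, -0.1421, 0.3168]
tool_rot: [2.335, 2.101, -0.009]
contact_force: [0.1, -0.4, -0.9]
opening: 0.0424
tcp [ 0.5415 -0.1421  0.3168] F [ 0.1 -0.4 -0.9] shift mm in tool: [-68.6 111.3  -3.2] turn deg: [-0.16  0.27 -0.34]
```

```bash
python3 -m handwheel '[-0.022,0.037,0,0,0,-0.3, -0.022,0.037,0,0,0,0, -0.023,0.037,0,0,0,0, 0,0,0,0,0,0, 0,0,0,0,0,0]'; python3 -c "
from h import *
im,d,c=cam('wrist');save(im,'w9.png',1.25);np.savez('w9.npz',im=im,d=d,**c)
to([.645,-.222,.32],tgt(-5.7,0))"
```

```text
t: 10.0
tool_pos: [0.6451, -0.2148, 0.3171]
tool_rot: [-2.323, -2.113, 0.006]
contact_force: [-0.7, -0.2, 0.3]
opening: 0.0432
tcp [ 0.6449 -0.2143  0.3185] F [-0.2  0.1 -0.8] shift mm in tool: [-7.6  0.9 -1.4] turn deg: [-0.09  0.17  0.31]
```

View pics/w9.png

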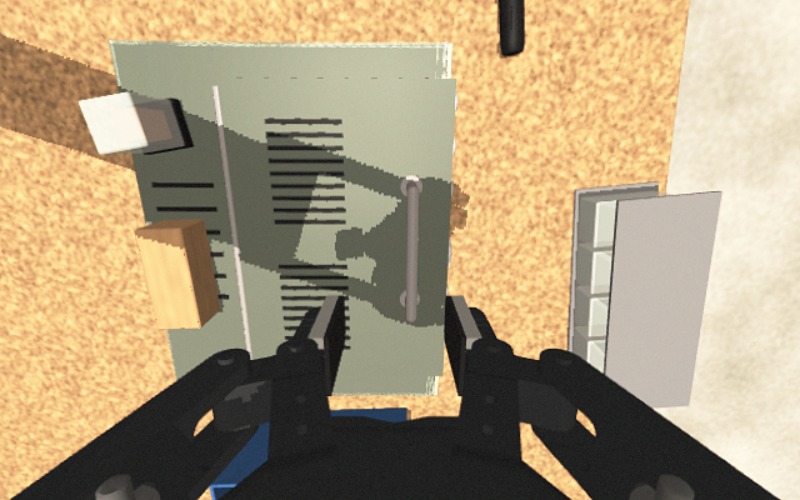

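The handle bar runs from (412,185) to (411,318), between the finger planes and nearly parallel to tool x.

Run:
```python
from h import *
z=np.load("w9.npz");im,d=z["im"],z["d"];c={k:z[k] for k in("cx","cy","k1","f","M")}
P=cloud(c,d)
mk=(P[...,2]>.18)&(P[...,2]<.21);mk[:, :315]=0;mk[:,345:]=0;mk[:135]=0;mk[265:]=0
mk=cv2.morphologyEx(mk.astype(np.uint8),cv2.MORPH_OPEN,np.ones((3,3)))
v,u=np.nonzero(mk);q=P[mk>0];print(len(q),u.mean(),v.min(),v.max(),"z",np.percentile(q[:,2],[10,50,90]))
Q=onz(c,u,v,.197);r=cv2.minAreaRect(Q[:,:2].astype(np.float32));print(r)
print(onz(c,np.array([329.2,329.0]),np.array([146.,256]),.197))
v,u=np.mgrid[10:300,80:370];L=P[10:300,80:370].reshape(-1,3);L=L[abs(L[:,2]-.16)<.02];m,n,k=plane(L);print("lid",m,n,k)
```

```text
1019 329.4622178606477 147 257 z [0.19789719 0.2000061  0.2011726 ]
((0.6577787399291992, -0.22884029150009155), (0.1100621297955513, 0.009157714433968067), 84.31787109375)
[[ 0.66220231 -0.17308721  0.197     ]
 [ 0.65305306 -0.28254543  0.197     ]]
lid [ 0.5754294  -0.18546225  0.16045782] [-0.01334529  0.00368881  0.99990414] 47656
```

```bash
python3 -c "
from h import *
to([.658,-.229,.177],tgt(-5.7,0))"
```

```text
tcp [ 0.6449 -0.2143  0.3185] F [-0.2  0.1 -0.8] shift mm in tool: [-13.   14.7 141.6] turn deg: [-0.09  0.17  0.31]
```

```bash
python3 -m handwheel '[-0.013,0.0147,0,0,0,0.3, 0,0,0.03,0,0,0, 0,0,0.03,0,0,0, 0,0,0.03,0,0,0, 0,0,0.025,0,0,0, 0,0,0.0165,0,0,0, 0,0,0.01,0,0,0, 0,0,0,0,0,0, 0,0,0,0,0,0]' && python3 -m handwheel '[0,0,0,0,0,0, 0,0,0,0,0,0, 0,0,0,0,0,0, 0,0,0,0,0,0, 0,0,0,0,0,0, 0,0,0,0,0,0, 0,0,0,0,0,0]' 1 40
python3 - <<'E'
from h import *
to([.658,-.229,.177],tgt(-5.7,0));o=ctrl.get_obs()
# rotation about hinge by 3 deg opening: fixed screw in tool frame
r0=R.from_rotvec(o["tool_rot"]);hinge=np.array([.5085,-.2139,.157])
ax=-np.array([np.sin(np.radians(5.7)),np.cos(np.radians(5.7)),0])
for a in(1,3,):
    q=R.from_rotvec(ax*np.radians(a));p=hinge+q.apply(o["tool_pos"]-hinge)
    print(a,r0.inv().apply(p-o["tool_pos"])*1000,np.degrees((r0.inv()*q*r0).as_rotvec()))
E
```

```text
t: 10.95
tool_pos: [0.6593, -0.2295, 0.1806]
tool_rot: [2.324, 2.105, -0.002]
contact_force: [-0.4, 0.5, -0.4]
opening: 0.0425
t: 11.65
tool_pos: [0.6568, -0.2295, 0.1807]
tool_rot: [-2.329, -2.108, 0.009]
contact_force: [-10.2, 2.9, 6.8]
opening: 0.0075
tcp [ 0.6568 -0.2295  0.1807] F [-10.2   2.9   6.8] shift mm in tool: [0.6 1.2 3.7] turn deg: [-0.22  0.24  0.01]
1 [-0.01089519 -0.44668376 -2.59709025] [-9.99991039e-01 -1.96597185e-04  4.22892974e-03]
3 [-0.03255166 -1.47567495 -7.76590871] [-2.99997312e+00 -5.89791554e-04  1.26867892e-02]
```

The bar is gripped at an opening of 7.5 mm. I'll take out the 2.5 mm off-centre strain, then lift along the hinge arc, checking as I go.

```bash
python3 -m handwheel '[0,-0.0025,0,0,0,0, 0,0,0,0,0,0, 0,-0.0004,-0.0026,-1,0,0, 0,-0.0004,-0.0026,-1,0,0, 0,-0.0009,-0.0052,-2,0,0, 0,-0.0009,-0.0052,-2,0,0, 0,-0.0009,-0.0052,-2,0,0, 0,-0.0009,-0.0052,-2,0,0, 0,0,0,0,0,0, 0,0,0,0,0,0]'
cat > lid.py <<'E'
from h import *
o=ctrl.get_obs();r0=R.from_rotvec(o["tool_rot"]);g=o["tool_pos"]-ctrl.pinch_z*r0.apply([0,0,1])
e=g-[.5085,-.2139,.157];x=e[0]*np.cos(np.radians(5.7))-e[1]*np.sin(np.radians(5.7))
print("t",o["t"],"grasp rel hinge",x,e[2],"rad",np.hypot(x,e[2]),"lid deg",np.degrees(np.arctan2(e[2],x)-np.arctan2(.038,.15)),"tilt",np.degrees(np.arcsin(r0.apply([0,0,1])[0])),"Ftool",r0.inv().apply(o["contact_force"]).round(1),"T",o["wrist_torque"].round(2),"q",o["q"].round(2),"open",o["opening"])
E
python3 lid.py
```

```text
t: 12.65
tool_pos: [0.6508, -0.2289, 0.2056]
tool_rot: [2.224, 2.014, 0.175]
contact_force: [5.1, -1.4, 0.6]
opening: 0.0074
t 12.65 grasp rel hinge 0.13974952342155553 0.06699934627292237 rad 0.15498013323504034 lid deg 11.39834744012608 tilt 10.187842274036235 Ftool [-0.9  5.2  0.3] T [-0.36 -0.7  -0.05] q [-0.47  0.11  1.6   0.06  1.26 -0.39] open 0.007359040063253267
```

```bash
python3 -m handwheel '[0,-0.0009,-0.0052,-2,0,0, 0,-0.0009,-0.0052,-2,0,0, 0,-0.0009,-0.0052,-2,0,0, 0,-0.0009,-0.0052,-2,0,0, 0,-0.0009,-0.0052,-2,0,0, 0,-0.0009,-0.0052,-2,0,0, 0,-0.0009,-0.0052,-2,0,0, 0,-0.0009,-0.0052,-2,0,0, 0,-0.0009,-0.0052,-2,0,0, 0,-0.0009,-0.0052,-2,0,0, 0,0,0,0,0,0]'; python3 lid.py
```

```text
t: 13.75
tool_pos: [0.6252, -0.2264, 0.2524]
tool_rot: [2.005, 1.816, 0.486]
contact_force: [4.9, -2.5, 1.7]
opening: 0.0069
t 13.75 grasp rel hinge 0.10790161610619738 0.11149882543128789 rad 0.15516039066361623 lid deg 31.72346299137816 tilt 30.095470840867897 Ftool [-2.   5.3  1.1] T [-0.31 -0.48 -0.15] q [-0.55 -0.17  1.85  0.26  0.99 -0.54] open 0.00694198402706111
```

```bash
python3 -m handwheel '[0,-0.0009,-0.0052,-2,0,0, 0,-0.0009,-0.0052,-2,0,0, 0,-0.0009,-0.0052,-2,0,0, 0,-0.0009,-0.0052,-2,0,0, 0,-0.0009,-0.0052,-2,0,0, 0,-0.0009,-0.0052,-2,0,0, 0,-0.0009,-0.0052,-2,0,0, 0,-0.0009,-0.0052,-2,0,0, 0,-0.0009,-0.0052,-2,0,0, 0,-0.0009,-0.0052,-2,0,0, 0,0,0,0,0,0]'; python3 lid.py
```

```text
t: 14.85
tool_pos: [0.5856, -0.2226, 0.287]
tool_rot: [1.766, 1.6, 0.745]
contact_force: [3.8, -4.2, 4.0]
opening: 0.007
t 14.85 grasp rel hinge 0.06323331482570586 0.14197195121022846 rad 0.155417138804851 lid deg 51.77628943355426 tilt 49.87876736202248 Ftool [-3.9  5.7  0.7] T [-0.35 -0.42 -0.43] q [-0.67 -0.44  2.11  0.63  0.78 -0.87] open 0.007044763540777044
```

```bash
python3 -m handwheel '[0,-0.0009,-0.0052,-2,0,0, 0,-0.0009,-0.0052,-2,0,0, 0,-0.0009,-0.0052,-2,0,0, 0,-0.0009,-0.0052,-2,0,0, 0,-0.0004,-0.0026,-1,0,0, 0,0,0,0,0,0, 0,0,0,0,0,0, 0,0,0,0,0,0, 0,0,0,0,0,0]'; python3 lid.py
python3 - <<'E'
from h import *
ims=[]
for n in("side","top"):
    im,d,c=cam(n);np.savez(n+"1.npz",im=im,d=d,**c);ims.append(im)
save(np.vstack([ims[0][130:330,230:480],ims[1][130:330,190:440]]),"end.png",1.5)
P=cloud(c,d);v,u=np.mgrid[0:400,0:640]
hin=np.array([.5085,-.2139,.157]);ex=np.array([np.cos(.0995),-np.sin(.0995),0]);ey=np.array([np.sin(.0995),np.cos(.0995),0])
for nm in("side1","top1"):
    z=np.load(nm+".npz");c={k:z[k] for k in("cx","cy","k1","f","M")};Q=cloud(c,z["d"]).reshape(-1,3)-hin
    x,y,h=Q@ex,Q@ey,Q[:,2];m=(abs(y)>.055)&(abs(y)<.125)&(x>.0)&(x<.12)&(h>.05)&(h<.19);
    if m.sum()>20:print(nm,m.sum(),"lid angle deg",np.degrees(np.median(np.arctan2(h[m],x[m]))),np.degrees(np.percentile(np.arctan2(h[m],x[m]),[10,90])))
E
```

```text
t: 15.75
tool_pos: [0.5649, -0.2205, 0.2975]
tool_rot: [1.654, 1.501, 0.846]
contact_force: [1.5, -5.4, 4.1]
opening: 0.0077
t 15.75 grasp rel hinge 0.04074597348913247 0.15008426017908041 rad 0.1555169428360749 lid deg 60.59517426605641 tilt 58.651561662133034 Ftool [-5.2  4.5 -0.3] T [-0.41 -0.27 -0.71] q [-0.74 -0.55  2.23  0.86  0.73 -1.08] open 0.007696168998481186
side1 338 lid angle deg 60.57409082944066 [59.42549692 62.6337416 ]
top1 1249 lid angle deg 60.65729905689307 [59.29018706 62.87480494]
```

View pics/end.png

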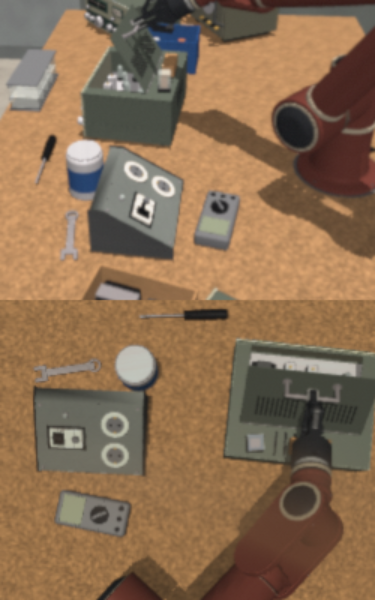

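The lid is held at about 60.6°. The arc geometry and both cameras' depth agree, and nothing else on the bench has moved. One last steadiness check, then I'll hand in.

```bash
python3 -m handwheel '[0,0,0,0,0,0, 0,0,0,0,0,0, 0,0,0,0,0,0, 0,0,0,0,0,0, 0,0,0,0,0,0]'; python3 lid.py; python3 -c "
from station import ctrl
print(ctrl.finish_job())"
```

```text
t: 16.35
tool_pos: [0.565, -0.2205, 0.2975]
tool_rot: [1.654, 1.501, 0.846]
contact_force: [1.4, -5.1, 3.7]
opening: 0.0072
t 16.35 grasp rel hinge 0.04077270461942885 0.1501027363226807 rad 0.15554177861121238 lid deg 60.58745466819672 tilt 58.6529272501447 Ftool [-5.   4.2 -0.3] T [-0.4  -0.27 -0.72] q [-0.74 -0.55  2.23  0.86  0.73 -1.08] open 0.0071748079176463695
the job is handed in; nothing more can be done
None
```

The RCD is proven and back on, and the receiver's lid is being held open at about 60 degrees. I handed the job in at about 16 s, within the 61 s limit.

- **RCD:** I pressed the test button and the wrist camera showed the lever drop. I then pushed the lever up to its stop at about 16 N. With the fingers clear, the picture showed it still leaning up-slope with the button out. I took that as latched and didn't test it further.
- **Lid:** I gripped the handle and raised the lid slowly along its hinge arc. The last checks put it at 60.6 degrees from the arm's position, 60.6 from the side camera and 60.7 from the top camera. The gripper's own tilt read 58.7 degrees, about 2 less, which I put down to the grip turning slightly on the round bar.
- **Steadiness:** It held steady over the last half second, with about 6.5 N on the tool.
- **Other things on the bench:** In the last pictures, those in view look to be where they were. The parts bin and the carton of transformers were mostly outside those crops.

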